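Ease open the spring-lid lunch box on the drainer

TASK

Two steel lunch boxes with push-button catches have been washed and left shut on the drainer. Press the button of the larger one and steady its spring lid as it pops, letting it rise slowly and under control, never flying open, until it stands upright and wide open by itself to air. Leave the smaller box shut and do not disturb the pint glass or the egg cup.

Things in the scene. Friction and masses are not known exactly. Their poses are not given: they have to be found in the camera images.
- lunchbox: Larger rectangular steel box, fixed on the drainer: 110 mm deep (x), 140 wide (y), walls 60 high. Origin: centre of underside; x runs from the button side (front, facing the robot) to the hinge side, z up. Its flat lid, 4 mm thick, lies on the rim (top at z = 64 mm), hinged along y at x = +50, z = 60 mm; free front edge at x = -54 mm. A 32 by 40 mm catch housing in front has its top at z = 62 mm.
- lunchbox_press (a point): Centre of the top of the larger box's round grey button, 20 mm across, in front of the lid: 72 mm before the box's origin (-x), 74 mm above it, so 10 mm above the lid's top. Pressed straight down, sprung, 7 mm travel, 1 N rising to 4 N; the catch lets go at about 3 mm and the lid is free at once; it does not latch again.
- lunchbox_lid (a joint): Angle of the larger box's lid, rad: 0 shut, 1.57 upright, 1.75 at its stop, leaning slightly back. Once the catch is free a spring drives it all the way open and keeps it there: about 0.12 N m when shut (2 N at 60 mm from the hinge), falling to about 0.02 N m at the stop. Unchecked it flies open in a fifth of a second.
- snackbox_lid (a joint): Opening angle of the lid of the smaller steel box (84 mm deep, 90 mm wide, 45 mm high, same make with its own button in front), rad: 0 shut. It stands beside the larger box, on either side. To be left shut.
- tumbler: Glass pint tumbler, 86 mm across, 150 mm tall, standing upright to the left of the boxes. Origin: centre of its underside. Not to be disturbed.
- eggcup: Small steel egg cup, 48 mm across, 58 mm tall, standing to the right of the boxes. Origin: centre of its underside. Not to be disturbed.

How it is judged (in metres and radians):
On the way:
1. the larger box's lid is let up under control: it takes at least 0.2 s to pass from 0.3 to 1.25 rad (value of joint lunchbox_lid between 0.3 and 1.25 rad), for 0.2 s.
At the end, for the whole second after the job is handed in: The larger box's lid stands wide open (beyond 1.5 rad) at rest, the smaller box is shut (below 0.1 rad), the glass and the egg cup are where they were (within 20 mm) (value of joint lunchbox_lid above 1.5 rad and velocity of joint lunchbox_lid below 0.2 rad/s and value of joint snackbox_lid below 0.1 rad); the robot touches nothing.
It fails at once if the larger box's lid flies open (faster than 5 rad/s between 0.5 and 1.2 rad) (value of joint lunchbox_lid between 0.5 and 1.2 rad and velocity of joint lunchbox_lid above 5 rad/s).
It fails at once if the smaller box is opened (value of joint snackbox_lid above 0.1 rad).
It fails at once if the pint glass is shifted or knocked over (distance of tumbler from where it was at the start of the episode above 0.02 m or angle between tumbler's own z axis and vertical above 0.3 rad).
It fails at once if the egg cup is shifted or knocked over (distance of eggcup from where it was at the start of the episode above 0.02 m or angle between eggcup's own z axis and vertical above 0.3 rad).
It also fails if it takes over 35 s, if anything falls off the work surface, if the arm or the gripper's body presses on something with over 40 N, if the wrist force passes 120 N, or if a joint passes its speed limit or range.

ROBOT

A 7-joint arm with a two-finger parallel gripper is mounted at the origin on the work surface. World frame = base frame: x ahead of the robot, y to its left, z up, the work surface at z = 0. Lengths are in m, angles in degrees, forces in N, time in s.
With the tool pointing down it reaches from about 0.425 to 0.875 m from the base axis. Payload 4.7 kg.
Tool frame: the origin (TCP) lies between the finger pads; the fingertips stand 8 mm ahead of it and the grasp point (between the pads) lies 11 mm behind it; x points along the fingers, z is the direction in which the jaws open and shut, and the axes are right-handed (so a half turn about x gives the same grasp; the last joint's range is limited). The gripper opens to 87 mm and grips with 3 to 60 N. Pads are 19 mm wide; open, the fingers measure 117 mm over their backs; the gripper's body (75 mm by 190 mm) begins 51 mm behind the grasp point.
Start: joints at [-63.936, 18.392, -4.016, 83.108, 1.295, 78.541, -3.26], TCP at [0.277, 0.588, 0.231] pointing down, gripper open.
Joint ranges: [-163.93, 163.93], [-17.29, 119.83], [-79.2, 71.16], [3.27, 140.29], [-89.18, 269.18], [5.43, 117.66], [-154.24, 154.24]. Speed limits (degrees/s): [147.25, 147.25, 180, 180, 180, 180, 180].

INTERFACE

Orientations are given as [roll, pitch, yaw] about the fixed x, y, z axes, in that order (R = Rz(yaw) Ry(pitch) Rx(roll)).
In Python, from cell import telemetry, vision, sign_off gives the robot as it stands. The module is installed in compiled form; this text tells all that it offers.
- The arm moves only by the tool drive_tool, never from a script. Its arguments are lists of equal length, an entry for each row: "offset": the shift along the tool's x, y, z in m, a list of three; "angular": the turn, a rotation vector about the tool's x, y, z in rad, a list of three. A call has 1 to 10 rows; each row is the pose to reach, as a shift and turn from the pose measured when the call began, along the tool's axes at that moment; what a row does not reach only later rows make up. A row lasts 1/8 s, in which the tool goes at most 62.5 mm and 10.7 degrees, less where a joint would pass 70% of its speed; a pose out of reach is approached as far as the arm can. A call with a gripper value outside its range is refused whole. "fingers" is the closure, from -1 (fully open) to 1 (shut), set as the call begins (left out, the last holds). The fingers move at their own pace and stop on an object; "squeeze" is the grip in N (left out, the last holds). Time passes only in rows, so rows that repeat a pose let the fingers close. It gives the time, the measured TCP pose, the force and the opening at its end, in the units of the state.
- telemetry.get_obs(): the state, without advancing time (a new reading comes with each control period).
- vision.read_camera(name): name is "scene" or "top" or "wrist"; returns a dict with "pixels" (420x560x3 uint8, red, green, blue), "intrinsics" (3x3 intrinsics, pixels), "world_from_camera" (4x4, takes a point from camera to world coordinates); the wrist camera has in their place "T_tool_cam" (4x4, takes a point from camera to tool coordinates, whose origin is the TCP and whose axes are the tool frame's). Camera axes: x right, y up, looking along -z (the intrinsics and any distortion apply to the point x, -y, -z); pixel columns grow to the right and rows downward; lengths in m; the calibration is good to about 2 mm. A picture is of the moment at which its call begins: read the wrist's pose just before it. There is no depth.
- sign_off(): hands the job in, once; it reports no verdict.
The state is a dict: "time_s": time; "qpos": joint angles; "joint_velocities": joint speeds; "effort": joint torques, N m; "tool_pos": TCP position; "tool_rot": TCP orientation; "force": force on the tool from outside, world axes, zero at the start; "wrist_torque": the same for the moment, N m; "grip_width": finger opening in m.
Only numpy, scipy, OpenCV 4.12 (cv2) and the standard library are available. Lean on these libraries where they do the work, as an engineer would, in place of code of your own. Each camera call takes 0.05 s, during which the arm holds its last target.

## Working session

There is one attempt and no reset: what is moved stays moved. The work goes in short steps, Python scripts to look and compute and a tool call to move; the robot and the scene stay as the last step left them, time stands still between calls to the robot, and variables do not carry over. Pictures are saved under pics/ and viewed, and the job is handed in when it is done.

Besides the shell and the picture viewer there is one more tool, called after "Request:" as name(argument=value, ...) on one line, values as JSON. drive_tool: Moves the arm, as the interface text tells. Its arguments: {"type":"object","properties":{"offset":{"type":"array"},"angular":{"type":"array"},"fingers":{"type":"number"},"squeeze":{"type":"number"}},"required":["offset","angular"]}

```bash
mkdir -p pics && python3 - <<'E'
from cell import telemetry, vision
import cv2,numpy as np
o=telemetry.get_obs();print({k:np.round(v,3).tolist() for k,v in o.items()})
for n in("scene","top"):
    c=vision.read_camera(n);cv2.imwrite(f"pics/{n}0.png",c["pixels"][:,:,::-1]);np.savez(f"{n}0.npz",**c)
    print(n,c["intrinsics"].round(2).tolist(),np.round(c["world_from_camera"],3).tolist(),list(c))
E
```

```text
{'time_s': 0.0, 'qpos': [-63.936, 18.437, -4.018, 83.177, 1.295, 78.54, -3.26], 'joint_velocities': [-0.052, 0.059, 0.0, 0.02, 0.071, -0.041, 0.156], 'effort': [0.0, -49.129, -0.403, -31.253, -0.064, 0.044, 0.0], 'tool_pos': [0.277, 0.587, 0.229], 'tool_rot': [-177.133, 89.891, -112.384], 'force': [-0.03, -0.42, -0.034], 'wrist_torque': [-0.024, 0.001, 0.027], 'grip_width': 0.088}
scene [[469.52, 0.0, 275.38], [0.0, 469.52, 210.52], [0.0, 0.0, 1.0]] [[-0.021, -0.801, 0.599, 1.222], [1.0, -0.012, 0.019, 0.036], [-0.008, 0.599, 0.801, 0.992], [0.0, 0.0, 0.0, 1.0]] ['pixels', 'intrinsics', 'world_from_camera']
top [[383.53, 0.0, 278.42], [0.0, 383.53, 204.68], [0.0, 0.0, 1.0]] [[-0.004, 0.981, -0.196, 0.376], [-1.0, -0.003, 0.004, -0.007], [0.004, 0.196, 0.981, 1.0], [0.0, 0.0, 0.0, 1.0]] ['pixels', 'intrinsics', 'world_from_camera']
```

View pics/scene0.png

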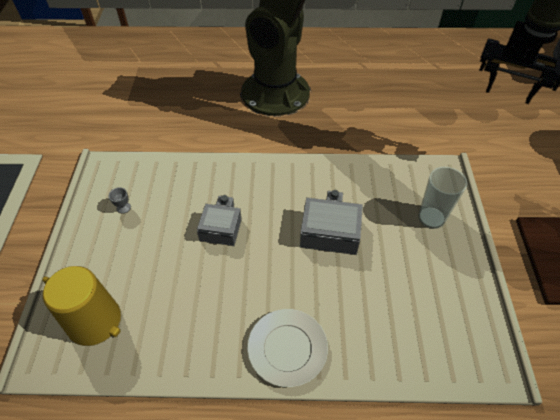

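View pics/top0.png

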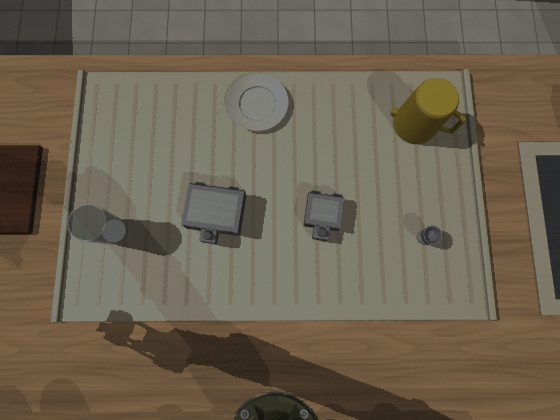

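The top view shows the larger box at about (214,208) with its button at (209,234), the small box at (324,210), the glass at (100,227) and the egg cup at (430,236). I'll enlarge the larger box.

```bash
python3 - <<'E'
import cv2
a=cv2.imread("pics/top0.png")[170:260,165:265];cv2.imwrite("pics/topc.png",cv2.resize(a,None,fx=6,fy=6,interpolation=cv2.INTER_CUBIC))
a=cv2.imread("pics/scene0.png")[175:265,285:385];cv2.imwrite("pics/scenec.png",cv2.resize(a,None,fx=6,fy=6,interpolation=cv2.INTER_CUBIC))
E
```

```text
(no output)
```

View pics/topc.png

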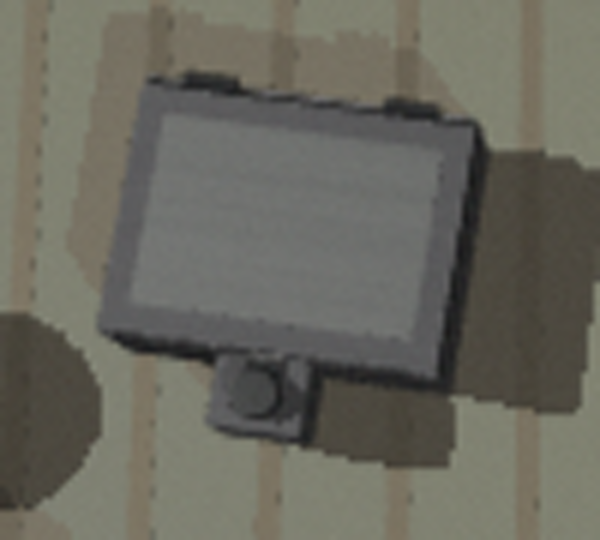

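View pics/scenec.png

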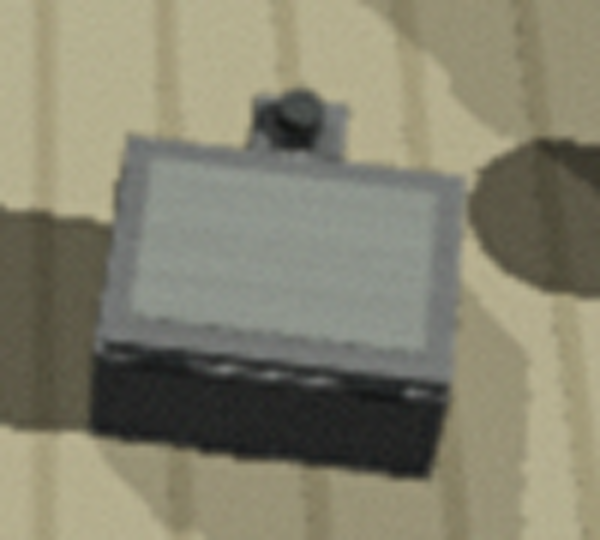

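```bash
cat > h.py <<'E'
import numpy as np
def load(n): return np.load(n)
def proj(c,P):
    T=c["world_from_camera"];p=(np.atleast_2d(P)-T[:3,3])@T[:3,:3]
    q=np.c_[p[:,0],-p[:,1],-p[:,2]]@c["intrinsics"].T
    return q[:,:2]/q[:,2:]
def ray(c,uv):
    d=np.linalg.inv(c["intrinsics"])@[uv[0],uv[1],1.]; T=c["world_from_camera"]
    return T[:3,3],T[:3,:3]@[d[0],-d[1],-d[2]]
def onz(c,uv,z):
    o,d=ray(c,uv);return o+d*(z-o[2])/d[2]
E
python3 - <<'E'
import numpy as np
from h import *
from scipy.optimize import least_squares
t,s=load("top0.npz"),load("scene0.npz")
tc=np.array([[150,82],[482,125],[440,385],[100,330],[260,388]])/6+[165,170]-.4
sc=np.array([[448,383],[97,343],[130,137],[462,180],[301,106]])/6+[285,175]-.4
# top image: left=+y, up=+x.  corners BL(+x,+y),BR(+x,-y),FR(-x,-y),FL(-x,+y)
L=lambda xb:np.array([[xb,.07,.064],[xb,-.07,.064],[-.054,-.07,.064],[-.054,.07,.064],[-.072,0,.074]])
def W(p):
    c,sn=np.cos(p[3]),np.sin(p[3]);l=L(p[4]);return np.c_[c*l[:,0]-sn*l[:,1]+p[0],sn*l[:,0]+c*l[:,1]+p[1],l[:,2]+p[2]]
def f(p):
    w=W(p);return np.r_[(proj(t,w)-tc).ravel(),(proj(s,w)-sc).ravel()]
r=least_squares(f,[.55,.15,0,0,.055]);print(r.x.round(4),np.degrees(r.x[3]));print(f(r.x).reshape(-1,2).round(1));print(W(r.x).round(4))
for n,uvt,uvs,z in(("cup",(430,236),(120,195),.058),("tumblertop",(88,223),(446,185),.15),("small",(324,208),(221,218),.05)):
    print(n,onz(t,uvt,z).round(3),onz(s,uvs,z).round(3))
print(onz(t,(115,231),0).round(3),onz(s,(432,218),0).round(3))
E
```

```text
[ 0.5558  0.1492  0.0104 -0.1438  0.0505] -8.237126615942644
[[-0.7  0. ]
 [-0.4  0.5]
 [-0.1 -1.2]
 [-0.3 -0.1]
 [-0.6  1.1]
 [ 0.   0.9]
 [-1.  -0.3]
 [-0.9 -0.2]
 [ 0.2 -0.3]
 [-0.3  0.3]]
[[0.6159 0.2112 0.0744]
 [0.5958 0.0727 0.0744]
 [0.4924 0.0877 0.0744]
 [0.5124 0.2262 0.0744]
 [0.4846 0.1595 0.0844]]
cup [ 0.484 -0.385  0.058] [ 0.479 -0.385  0.058]
tumblertop [0.505 0.415 0.15 ] [0.511 0.411 0.15 ]
small [ 0.557 -0.126  0.05 ] [ 0.542 -0.121  0.05 ]
[0.507 0.417 0.   ] [0.497 0.42  0.   ]
```

```bash
cat >> h.py <<'E'
from scipy.spatial.transform import Rotation as R
from cell import telemetry, vision
B=np.array([.5558,.1492,.0104]);YAW=-.1438
Rb=R.from_euler('z',YAW).as_matrix()
def pose():
    o=telemetry.get_obs();return np.array(o["tool_pos"]),R.from_euler('xyz',o["tool_rot"],degrees=True).as_matrix(),o
def box(p): return B+Rb@np.asarray(p)
def plan(targets,sgn=1):
    """targets: TCP in box coords; tool x down, tool z = sgn*box x"""
    p,r,o=pose()
    x=np.array([0,0,-1.]);z=sgn*Rb[:,0];y=np.cross(z,x);Rt=np.c_[x,y,z]
    rv=R.from_matrix(r.T@Rt).as_rotvec()
    print("now world",p.round(4),"box",(Rb.T@(p-B)).round(4),"w",o["grip_width"],"F",np.round(o["force"],2),"t",o["time_s"])
    print("rotvec",rv.round(4))
    for t in targets: print(t,(r.T@(box(t)-p)).round(4).tolist())
E
python3 - <<'E'
from h import *
p,r,o=pose();print(r.round(3))
for s in(1,-1): plan([(-.0465,0,.20),(-.0465,0,.12)],s)
E
```

```text
[[-0.001 -0.904  0.427]
 [-0.002  0.427  0.904]
 [-1.    -0.    -0.002]]
now world [0.2771 0.5874 0.2296] box [-0.3386  0.3938  0.2192] w 0.08690956265540963 F [ 0.34 -0.25  0.43] t 0.1
rotvec [ 1.2739e+00 -1.4000e-03  1.2000e-03]
(-0.0465, 0, 0.2) [0.0197, -0.3945, -0.291]
(-0.0465, 0, 0.12) [0.0997, -0.3945, -0.2909]
now world [0.2771 0.5874 0.2296] box [-0.3386  0.3938  0.2192] w 0.08690956265540963 F [ 0.34 -0.25  0.43] t 0.1
rotvec [-1.8677e+00 -1.3000e-03 -1.6000e-03]
(-0.0465, 0, 0.2) [0.0197, -0.3945, -0.291]
(-0.0465, 0, 0.12) [0.0997, -0.3945, -0.2909]
```

Request:
drive_tool(offset=[[0, -0.04, -0.029], [0, -0.08, -0.058], [0, -0.12, -0.087], [0, -0.16, -0.116], [0, -0.2, -0.146], [0, -0.24, -0.175], [0, -0.28, -0.204], [0.005, -0.32, -0.233], [0.01, -0.36, -0.262], [0.02, -0.3945, -0.291]], angular=[[0.127, 0, 0], [0.255, 0, 0], [0.382, 0, 0], [0.51, 0, 0], [0.637, 0, 0], [0.764, 0, 0], [0.892, 0, 0], [1.02, 0, 0], [1.147, 0, 0], [1.274, 0, 0]], fingers=0.172, squeeze=20)

```text
time_s: 1.35
tool_pos: [0.5106, 0.1541, 0.21]
tool_rot: [-81.3, 89.9, -89.9]
force: [0.3, 0.6, -0.1]
grip_width: 0.0359
```

```bash
python3 - <<'E'
from h import *
import cv2
plan([(-.0465,0,.12)])
p,r,o=pose()
c=vision.read_camera("wrist");cv2.imwrite("pics/w1.png",c["pixels"][:,:,::-1]);np.savez("w1.npz",p=p,r=r,**c);print(c["T_tool_cam"].round(3).tolist())
T=np.eye(4);T[:3,:3]=r;T[:3,3]=p
c={**c,"world_from_camera":T@c["T_tool_cam"]}
print(proj(c,[box(x) for x in((-.072,0,.074),(-.054,.07,.064),(-.054,-.07,.064),(.05,.07,.064),(.05,-.07,.064))]).round(1))
E
```

```text
now world [0.5106 0.1541 0.21  ] box [-0.0454 -0.0016  0.1996] w 0.03592792306805684 F [ 0.29  0.61 -0.15] t 1.35
rotvec [-0.005   0.0002  0.0014]
(-0.0465, 0, 0.12) [0.0796, 0.0017, -0.0011]
[[-0.0, 0.266, -0.964, -0.155], [-0.0, 0.964, 0.266, 0.072], [1.0, 0.0, -0.0, -0.001], [0.0, 0.0, 0.0, 1.0]]
[[255.7 204.3]
 [273.4 130.1]
 [275.2 264.9]
 [383.  129.5]
 [371.8 264.5]]
```

View pics/w1.png

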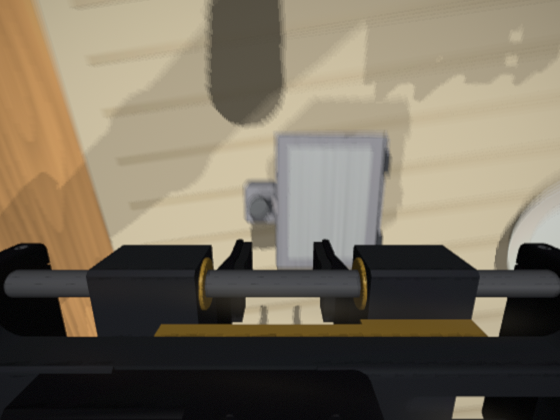

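Request:
drive_tool(offset=[[0.03, 0, 0], [0.06, 0, 0], [0.085, 0, -0.001], [0.1, 0, -0.001], [0.1, 0, -0.001]], angular=[[-0.005, 0, 0], [-0.005, 0, 0], [-0.005, 0, 0], [-0.005, 0, 0], [-0.005, 0, 0]])

```text
time_s: 2.02
tool_pos: [0.5105, 0.1456, 0.1076]
tool_rot: [-98.9, 89.5, -107.8]
force: [0.1, 0.1, 0.7]
grip_width: 0.0358
```

```bash
python3 - <<'E'
from h import *
import cv2
plan([(-.0465,0,.0855)])
p,r,o=pose()
c=vision.read_camera("wrist");cv2.imwrite("pics/w2.png",c["pixels"][:,:,::-1])
c={**c,"world_from_camera":np.r_[np.c_[r,p],[[0,0,0,1]]]@c["T_tool_cam"]}
print(proj(c,[box(x) for x in((-.072,0,.074),(-.054,.07,.064),(-.054,-.07,.064),(.05,.07,.064),(.05,-.07,.064))]).round(1))
s=vision.read_camera("scene");cv2.imwrite("pics/s2.png",cv2.resize(s["pixels"][130:270,250:430,::-1],None,fx=4,fy=4,interpolation=cv2.INTER_CUBIC))
E
```

```text
now world [0.5105 0.1456 0.1076] box [-0.0443 -0.0101  0.0972] w 0.035847753480293815 F [0.12 0.14 0.68] t 2.025
rotvec [-0.0121 -0.0013  0.0081]
(-0.0465, 0, 0.0855) [0.0116, 0.0101, -0.0023]
[[239.7 230.9]
 [265.7 115.8]
 [271.  315.8]
 [438.  113.6]
 [412.7 314.4]]
```

View pics/w2.png

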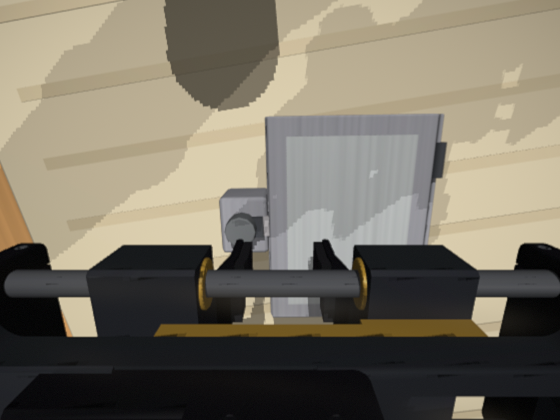

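View pics/s2.png

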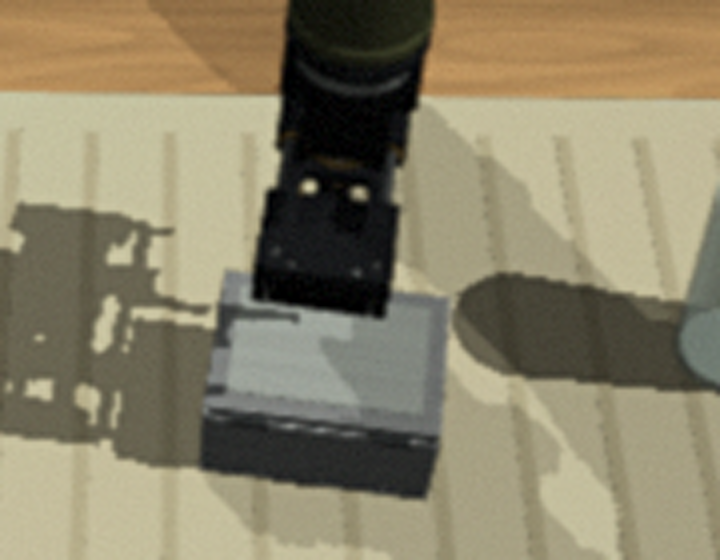

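```bash
python3 - <<'E'
from h import *
plan([(-.0475,0,.0972),(-.0475,0,.0855)])
c=vision.read_camera("wrist")
c={**c,"world_from_camera":c["T_tool_cam"]}
for q in((.008,0,-.018),(.008,0,-.033),(.008,0,.018),(.008,.0095,-.018),(-.03,.0095,-.018),(-.03,.0095,-.033),(-.05,.0095,-.018)):print(q,proj(c,[q]).round(0))
E
```

```text
now world [0.5118 0.146  0.1093] box [-0.043  -0.0095  0.0989] w 0.036041210094506636 F [-0.51 -0.52 -0.25] t 2.125
rotvec [-0.0123  0.0015  0.0062]
(-0.0475, 0, 0.0972) [0.0016, 0.0094, -0.0046]
(-0.0475, 0, 0.0855) [0.0133, 0.0095, -0.0046]
(0.008, 0, -0.018) [[253. 255.]]
(0.008, 0, -0.033) [[228. 255.]]
(0.008, 0, 0.018) [[313. 255.]]
(0.008, 0.0095, -0.018) [[253. 240.]]
(-0.03, 0.0095, -0.018) [[245. 270.]]
(-0.03, 0.0095, -0.033) [[213. 270.]]
(-0.05, 0.0095, -0.018) [[239. 293.]]
```

Request:
drive_tool(offset=[[0, 0.005, -0.004], [0, 0.0095, -0.007], [0.004, 0.0095, -0.007], [0.009, 0.0095, -0.007], [0.009, 0.0095, -0.007], [0.009, 0.0095, -0.007]], angular=[[-0.012, 0, 0.006], [-0.012, 0, 0.006], [-0.012, 0, 0.006], [-0.012, 0, 0.006], [-0.012, 0, 0.006], [-0.012, 0, 0.006]])

```text
time_s: 2.92
tool_pos: [0.5067, 0.1563, 0.1004]
tool_rot: [-2.0, 89.9, -10.3]
force: [-0.1, -0.7, -0.8]
grip_width: 0.0357
```

```bash
python3 - <<'E'
from h import *
import cv2
plan([(-.05,0,.079),(-.05,0,.0765)])
c=vision.read_camera("wrist");cv2.imwrite("pics/w3.png",cv2.resize(c["pixels"][160:330,180:390,::-1],None,fx=3.5,fy=3.5))
plan([(-.05,0,.079),(-.05,0,.0765)])
E
```

```text
now world [0.5067 0.1563 0.1004] box [-0.0496 -0.      0.09  ] w 0.035730248884310443 F [-0.13 -0.74 -0.76] t 2.925
rotvec [-0.0006  0.002   0.0001]
(-0.05, 0, 0.079) [0.011, 0.0, -0.0004]
(-0.05, 0, 0.0765) [0.0135, 0.0, -0.0004]
now world [0.5068 0.1563 0.1005] box [-0.0495  0.      0.0901] w 0.035959953200524884 F [0.51 0.58 0.84] t 2.975
rotvec [-0.0006  0.0022 -0.0001]
(-0.05, 0, 0.079) [0.0111, -0.0, -0.0005]
(-0.05, 0, 0.0765) [0.0136, -0.0, -0.0005]
```

View pics/w3.png

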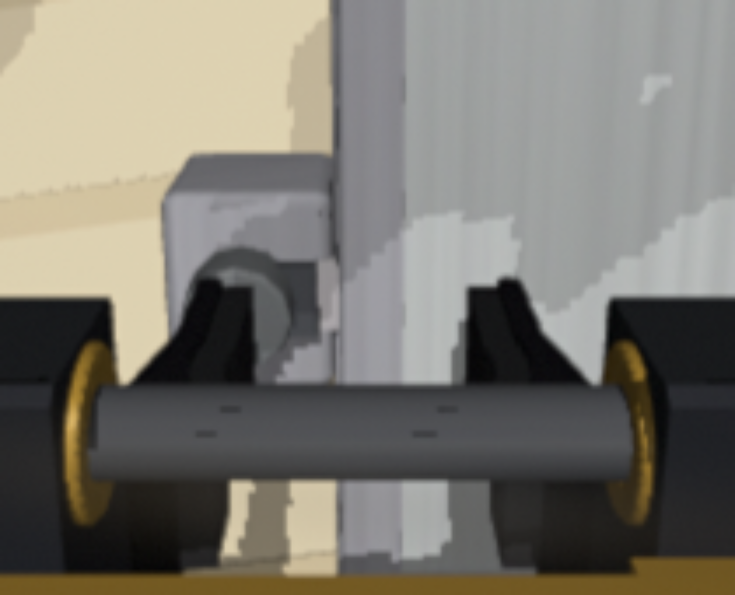

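The crop shows the front fingertip (195–253, 285) over the button (190–290, 310), and the rear finger at about (500, 290) just above the lid. Now I'll press gently.

Request:
drive_tool(offset=[[0.004, 0, 0.001], [0.007, 0, 0.001], [0.009, 0, 0.001], [0.01, 0, 0.001], [0.011, 0, 0.001], [0.011, 0, 0.001]], angular=[[0, 0, 0], [0, 0, 0], [0, 0, 0], [0, 0, 0], [0, 0, 0], [0, 0, 0]])

```text
time_s: 3.72
tool_pos: [0.508, 0.1561, 0.0898]
tool_rot: [4.3, 89.9, -4.0]
force: [0.1, -0.9, 5.0]
grip_width: 0.036
```

```bash
python3 - <<'E'
from h import *
import cv2
plan([(-.05,0,.0765)])
c=vision.read_camera("wrist");cv2.imwrite("pics/w4.png",cv2.resize(c["pixels"][160:330,180:390,::-1],None,fx=3.5,fy=3.5))
E
```

```text
now world [0.508  0.1561 0.0898] box [-0.0483 -0.      0.0794] w 0.035996040748300054 F [ 0.14 -0.89  4.98] t 3.725
rotvec [-0.0007  0.0025 -0.0002]
(-0.05, 0, 0.0765) [0.0029, 0.0, -0.0017]
```

View pics/w4.png

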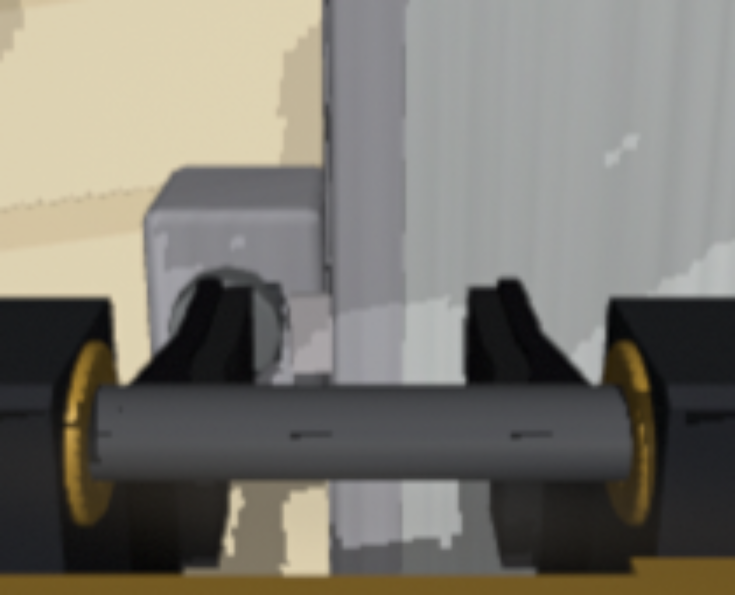

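```bash
python3 - <<'E'
from h import *
import cv2
p,r,o=pose();c=vision.read_camera("wrist");cv2.imwrite("pics/w5.png",c["pixels"][:,:,::-1])
c={**c,"world_from_camera":np.r_[np.c_[r,p],[[0,0,0,1]]]@c["T_tool_cam"]}
for th in(0,.05,.1):
    e=lambda x,y,z=.004:box((.05-(.05-x)*np.cos(th)+z*np.sin(th),y,.06+(.05-x)*np.sin(th)+z*np.cos(th)))
    print(th,proj(c,[e(-.054,.07),e(.05,.07)]).round(1).tolist())
print([telemetry.get_obs()["force"] for _ in range(2)])
s=vision.read_camera("scene");cv2.imwrite("pics/s5.png",cv2.resize(s["pixels"][130:270,250:430,::-1],None,fx=4,fy=4,interpolation=cv2.INTER_CUBIC))
E
```

```text
0 [[273.0, 133.6], [459.1, 133.5]]
0.05 [[273.4, 133.8], [459.4, 133.5]]
0.1 [[274.2, 133.9], [459.8, 133.5]]
[array([ 0.58215462, -0.77173322,  2.30868458]), array([ 0.58215462, -0.77173322,  2.30868458])]
```

View pics/w5.png

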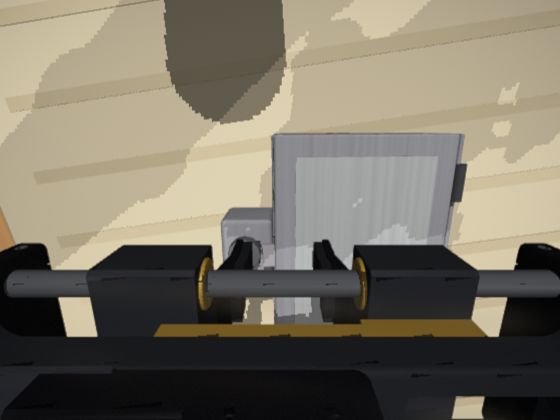

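View pics/s5.png

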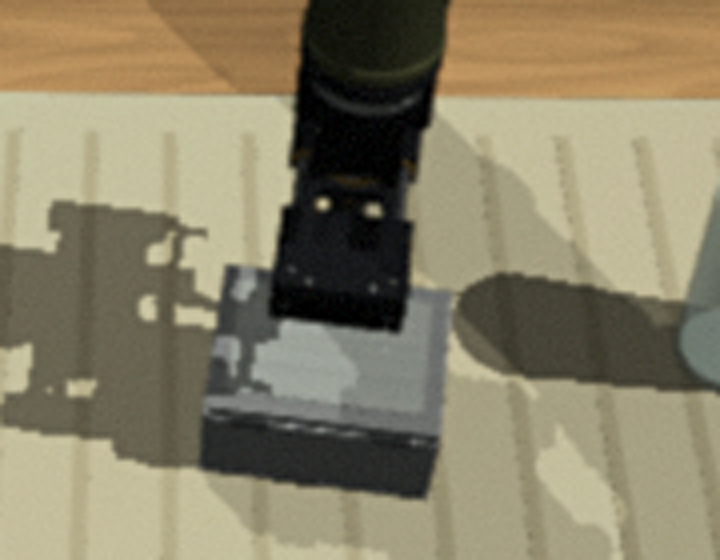

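Request:
drive_tool(offset=[[0.001, 0, 0], [0.002, 0, 0], [0.003, 0, 0], [0.003, 0, 0], [0.003, 0, 0]], angular=[[0, 0, 0], [0, 0, 0], [0, 0, 0], [0, 0, 0], [0, 0, 0]])

```text
time_s: 4.5
tool_pos: [0.508, 0.1562, 0.0874]
tool_rot: [8.9, 89.9, 0.7]
force: [-2.6, -1.9, 8.4]
grip_width: 0.0358
```

```bash
python3 - <<'E'
from h import *
import cv2
r_=.082  # radius of contact at inner lower edge of rear tip (18 mm behind tcp), lid top 4mm above hinge
L=[]
for th in np.arange(.1,1.6,.1):
    cx=.05-r_*np.cos(th)+.004*np.sin(th);cz=.06+r_*np.sin(th)+.004*np.cos(th)
    L.append((round(cx-.018,4),0,round(cz+.008,4)))
plan(L)
c=vision.read_camera("scene");cv2.imwrite("pics/s6.png",cv2.resize(c["pixels"][130:270,250:430,::-1],None,fx=4,fy=4,interpolation=cv2.INTER_CUBIC))
E
```

```text
now world [0.508  0.1562 0.0874] box [-0.0483  0.      0.077 ] w 0.035818480896412305 F [-2.62 -1.86  8.42] t 4.5
rotvec [-0.0006  0.0024 -0.0004]
(np.float64(-0.0492), 0, np.float64(0.0802)) [-0.0032, -0.0, -0.0009]
(np.float64(-0.0476), 0, np.float64(0.0882)) [-0.0112, -0.0, 0.0007]
(np.float64(-0.0452), 0, np.float64(0.0961)) [-0.0191, -0.0, 0.0031]
(np.float64(-0.042), 0, np.float64(0.1036)) [-0.0266, -0.0, 0.0063]
(np.float64(-0.038), 0, np.float64(0.1108)) [-0.0338, -0.0, 0.0104]
(np.float64(-0.0334), 0, np.float64(0.1176)) [-0.0406, -0.0, 0.015]
(np.float64(-0.0281), 0, np.float64(0.1239)) [-0.0469, -0.0, 0.0203]
(np.float64(-0.0223), 0, np.float64(0.1296)) [-0.0526, -0.0, 0.0261]
(np.float64(-0.0158), 0, np.float64(0.1347)) [-0.0577, -0.0, 0.0326]
(np.float64(-0.0089), 0, np.float64(0.1392)) [-0.0621, 0.0, 0.0395]
(np.float64(-0.0016), 0, np.float64(0.1429)) [-0.0658, 0.0, 0.0468]
(np.float64(0.006), 0, np.float64(0.1459)) [-0.0688, 0.0, 0.0544]
(np.float64(0.0139), 0, np.float64(0.1481)) [-0.071, 0.0, 0.0624]
(np.float64(0.022), 0, np.float64(0.1495)) [-0.0724, 0.0, 0.0705]
(np.float64(0.0302), 0, np.float64(0.1501)) [-0.0729, 0.0, 0.0787]
```

View pics/s6.png

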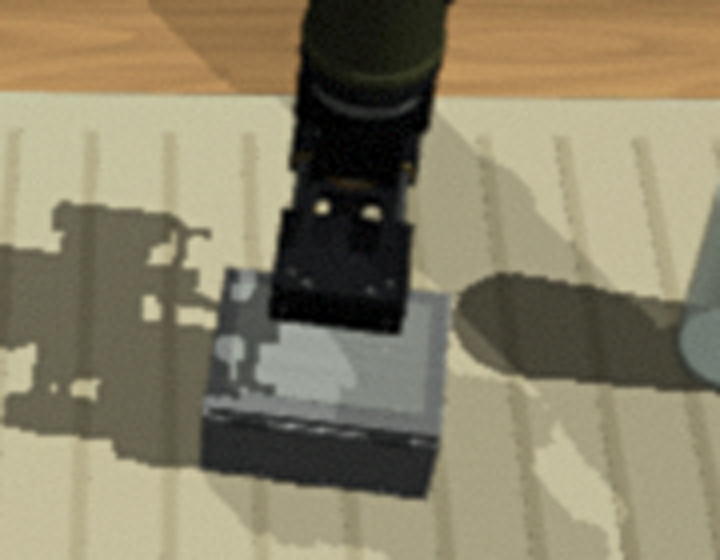

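Request:
drive_tool(offset=[[-0.003, 0, 0], [-0.007, 0, 0], [-0.011, 0, 0.001], [-0.015, 0, 0.002], [-0.019, 0, 0.003], [-0.023, 0, 0.0045], [-0.0265, 0, 0.006], [-0.0265, 0, 0.006]], angular=[[0, 0, 0], [0, 0, 0], [0, 0, 0], [0, 0, 0], [0, 0, 0], [0, 0, 0], [0, 0, 0], [0, 0, 0]])

```text
time_s: 5.55
tool_pos: [0.5141, 0.1553, 0.1142]
tool_rot: [12.8, 89.8, 4.5]
force: [-0.3, -0.4, 0.7]
grip_width: 0.0361
```

```bash
python3 - <<'E'
from h import *
import cv2
plan([])
c=vision.read_camera("wrist");cv2.imwrite("pics/w7.png",c["pixels"][:,:,::-1])
c=vision.read_camera("scene");cv2.imwrite("pics/s7.png",cv2.resize(c["pixels"][130:270,250:430,::-1],None,fx=4,fy=4,interpolation=cv2.INTER_CUBIC))
plan([])
E
```

```text
now world [0.5141 0.1553 0.1142] box [-4.210e-02  1.000e-04  1.038e-01] w 0.03608628791305909 F [-0.3  -0.45  0.72] t 5.55
rotvec [-0.0008  0.0028 -0.0006]
now world [0.5139 0.1553 0.1138] box [-4.230e-02  1.000e-04  1.034e-01] w 0.03583633617962236 F [0.99 0.13 1.71] t 5.65
rotvec [-0.0006  0.0026 -0.0004]
```

View pics/w7.png

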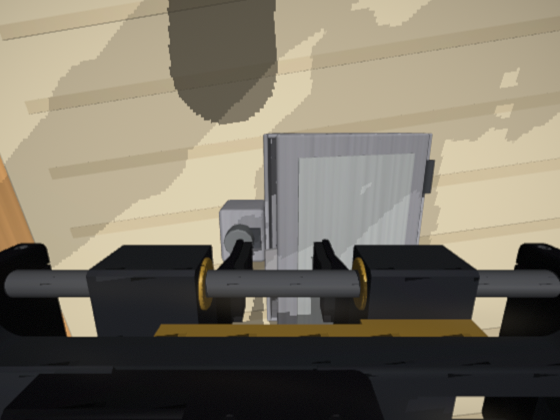

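View pics/s7.png

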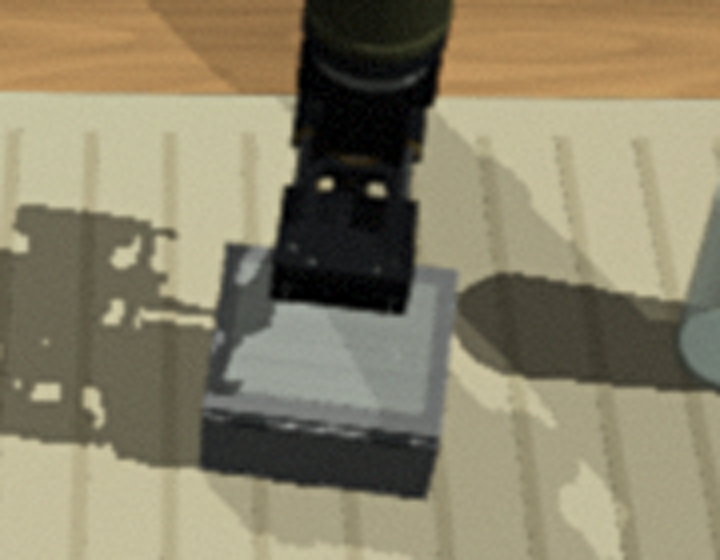

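Both pictures show the lid free and resting against the rear fingertip at about 0.4 rad. I'll carry on along the arc.

Request:
drive_tool(offset=[[-0.007, 0, 0.004], [-0.014, 0, 0.009], [-0.02, 0, 0.014], [-0.026, 0, 0.02], [-0.031, 0, 0.026], [-0.0355, 0, 0.033], [-0.039, 0, 0.0405], [-0.042, 0, 0.048], [-0.0445, 0, 0.056], [-0.046, 0, 0.064]], angular=[[0, 0, 0], [0, 0, 0], [0, 0, 0], [0, 0, 0], [0, 0, 0], [0, 0, 0], [0, 0, 0], [0, 0, 0], [0, 0, 0], [0, 0, 0]])

```text
time_s: 6.9
tool_pos: [0.5777, 0.146, 0.1599]
tool_rot: [7.5, 89.9, -0.8]
force: [0.5, 1.3, 0.6]
grip_width: 0.0362
```

```bash
python3 - <<'E'
from h import *
import cv2
plan([])
c=vision.read_camera("wrist");cv2.imwrite("pics/w8.png",c["pixels"][:,:,::-1])
c=vision.read_camera("scene");cv2.imwrite("pics/s8.png",cv2.resize(c["pixels"][130:270,250:430,::-1],None,fx=4,fy=4,interpolation=cv2.INTER_CUBIC))
plan([])
E
```

```text
now world [0.5777 0.146  0.1599] box [ 2.210e-02 -1.000e-04  1.495e-01] w 0.036213726824359284 F [0.54 1.26 0.57] t 6.9
rotvec [-0.0007  0.0024 -0.0003]
now world [0.578  0.1457 0.16  ] box [ 0.0225 -0.0003  0.1496] w 0.03608542106177478 F [-0.21  0.51  0.67] t 7.0
rotvec [-0.0014  0.0031 -0.0001]
```

View pics/w8.png

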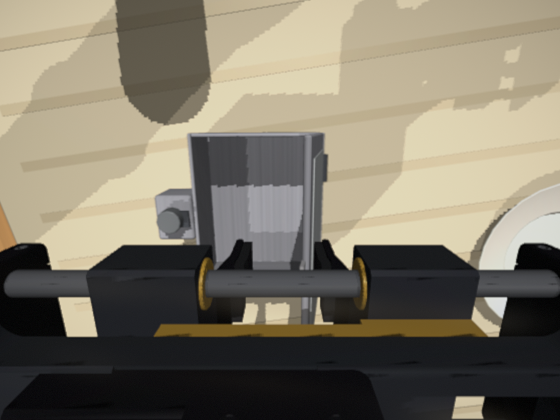

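View pics/s8.png

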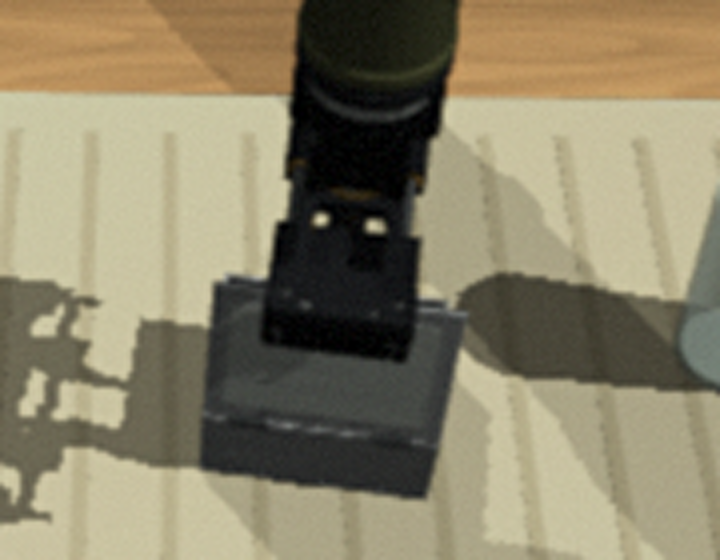

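The lid is at about 1.4 rad, following the rear finger. I'll back off to the stop, then lift straight out.

Request:
drive_tool(offset=[[0, 0, 0.008], [0, 0, 0.016], [0, 0, 0.023], [0, 0, 0.029], [0, 0, 0.034], [0, 0, 0.038], [0, 0, 0.04], [0, 0, 0.04], [0, 0, 0.04]], angular=[[0, 0, 0], [0, 0, 0], [0, 0, 0], [0, 0, 0], [0, 0, 0], [0, 0, 0], [0, 0, 0], [0, 0, 0], [0, 0, 0]])

```text
time_s: 8.12
tool_pos: [0.6174, 0.14, 0.1601]
tool_rot: [4.4, 89.8, -3.9]
force: [0.4, -0.5, 0.3]
grip_width: 0.0357
```

```bash
python3 - <<'E'
from h import *
import cv2
plan([])
c=vision.read_camera("wrist");cv2.imwrite("pics/w9.png",c["pixels"][:,:,::-1])
E
```

```text
now world [0.6174 0.14   0.1601] box [ 0.0623 -0.0002  0.1497] w 0.03573948125587735 F [ 0.38 -0.52  0.32] t 8.125
rotvec [-0.0012  0.0029 -0.0002]
```

View pics/w9.png

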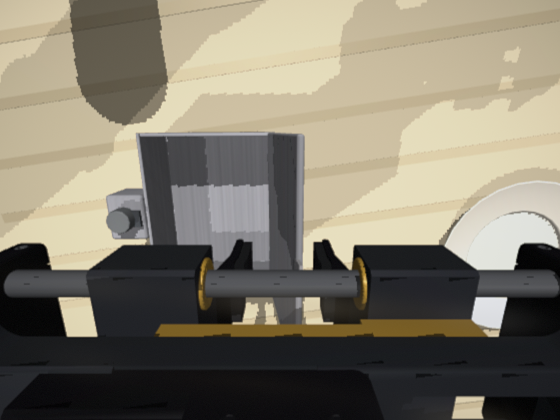

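The lid now leans back with its edge at about col 302, clear of both fingers (250 and 315). Lifting straight up.

Request:
drive_tool(offset=[[-0.01, 0, 0], [-0.025, 0, 0], [-0.045, 0, 0], [-0.07, 0, 0], [-0.095, 0, 0], [-0.12, 0, 0], [-0.14, 0, 0], [-0.15, 0, 0], [-0.15, 0, 0], [-0.15, 0, 0]], angular=[[0, 0, 0], [0, 0, 0], [0, 0, 0], [0, 0, 0], [0, 0, 0], [0, 0, 0], [0, 0, 0], [0, 0, 0], [0, 0, 0], [0, 0, 0]])

```text
time_s: 9.43
tool_pos: [0.6166, 0.14, 0.3094]
tool_rot: [-10.6, 89.9, -18.9]
force: [-1.0, -0.2, 0.3]
grip_width: 0.0359
```

```bash
python3 - <<'E'
from h import *
import cv2
plan([])
w=vision.read_camera("wrist")["pixels"];s=vision.read_camera("scene")["pixels"]
cv2.imwrite("pics/w10.png",w[:,:,::-1]);cv2.imwrite("pics/s10.png",s[:,:,::-1])
E
```

```text
now world [0.6166 0.14   0.3094] box [ 0.0615 -0.0004  0.299 ] w 0.03588496329616416 F [-1.05 -0.15  0.27] t 9.425
rotvec [-0.0012  0.0018  0.0003]
```

View pics/w10.png

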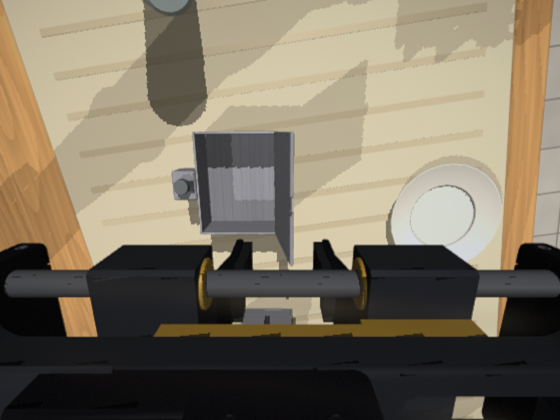

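View pics/s10.png

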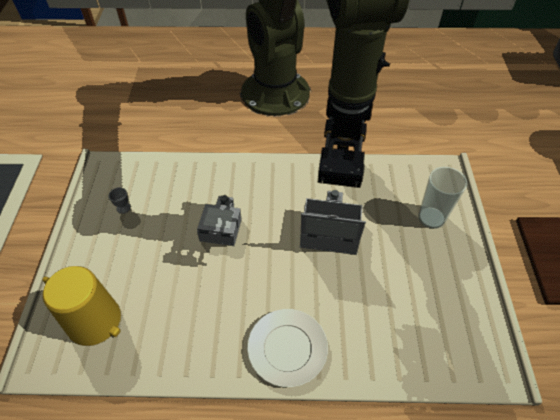

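The lid stands wide open at (332,232), leaning slightly back. The small box (220,223) is shut, and the glass (440,197) and egg cup (120,198) haven't moved. The arm is clear, so I'll hand in.

```bash
python3 -c "
from cell import sign_off
print(sign_off())"
```

```text
the job is handed in; nothing more can be done
None
```

The larger box's lid is standing wide open by itself, and I handed the job in at about 9.5 s of the 35 s allowed. Sign-off gives no verdict, so this rests on my own checks.

- **Opening:** I pressed the button with the front fingertip while holding the rear fingertip just above the lid. The lid came up against that fingertip, which I then moved along the lid's arc at about 0.8 rad/s until the lid was nearly upright. I backed off to let it settle on its stop, then lifted the gripper straight out.
- **Final pictures:** They show the lid leaning slightly back, the smaller box shut, and the glass and egg cup where they were at the start. The gripper is well clear of everything.
- **Forces:** The highest force I read was about 9 N, during the press; the last readings were near zero, within noise.
- **Not confirmed directly:**
  - I had no reading of the lid angle or speed. The 0.8 rad/s is what I commanded, and pictures at about 0.4 and 1.4 rad showed the lid on the fingertip.
  - The pictures taken during the press did not show when the catch let go.
- **Off target:** One early move in free air drifted about 10 mm sideways. I corrected it before touching the box.

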